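Press the shouldered bushing into the manipulator's clamp block

TASK

Take the shouldered bushing from the instrument tray, start its spigot in the bore of the spring-mounted aluminium clamp block, and press it fully home so that its shoulder sits flush on the block all round; then let go of it. Press it in gently by feel: the block must never be loaded with more than about 30 N. Leave the plain sleeve, the bottle and the jar where they stand.

Things in the scene. Friction and masses are not known exactly. Their poses are not given: they have to be found in the camera images.
- bushing: Shouldered bushing, brass-coloured, 0.11-0.21 kg, upright on the tray floor, spigot down. From below: spigot 22 mm dia. x 22 mm (foot chamfered to 17 mm dia. over the last 3 mm), shoulder disc 34 mm dia. x 4 mm (22-26 mm up), round grip 26 mm dia. x 30 mm (26-56 mm up) with a dark hole in its top. Origin: centre of the spigot's foot; z up along its axis; yaw does not matter.
- shoulder (a point): Centre of the underside of the bushing's shoulder, 22 mm above the bushing's origin. When home it lies on the block's top face at bore_mouth.
- bore_mouth (a point): Centre of the bore's mouth in the top face of the clamp block, moving with the block; z points up out of the bore. The bore is 23 mm in diameter, goes right through the 40 mm thick block and has a 2 mm chamfer at the mouth.
- block: Aluminium clamp block 90 x 80 x 40 mm (x, y, z) with the upright bore in its middle, top 80 mm above the table unloaded. It rides on a vertical spring: starts to sink at about 3 N of downward load, then sinks 1 mm per 1.5 N more (over 20 mm is too hard), and springs back up when unloaded, so ease up before letting go. Origin: centre of its underside.
- bore_grip (a point): Point on the bore's axis 10 mm below the mouth, where four sprung balls in the wall grip the spigot. Past it the bushing slides under a drag that differs from run to run, about 6 to 20 N, most just as the foot passes the balls (it also resists pulling out), while the block sinks. Once the shoulder bottoms the force climbs above the drag; a push of 24 to 27 N always brings it home.
- mount: Fixed dark steel base plate 150 x 130 x 14 mm under the clamp block, with four steel posts 12 mm thick reaching 48 mm above the table at x = +-62, y = +-50 mm. It carries the block, centred above it. Origin: centre of its underside; z up.
- tray: Fixed shallow stainless tray 170 x 210 mm, rim 16 mm high, floor 3 mm above the table. Origin: centre of its underside.
- sleeve: Plain straight brass-coloured sleeve without a shoulder, 30 mm in diameter, 40 mm tall, standing on the tray; does not belong in the block: leave it. Origin: centre of its underside.
- bottle: Amber glass bottle with a red cap, 52 mm in diameter, 110 mm tall, standing on the table; leave it. Origin: centre of its underside.
- jar: Clear jar with a yellow cap, 44 mm in diameter, 50 mm tall, standing on the table; leave it. Origin: centre of its underside.
Things that resemble listed ones, but are neither listed nor needed, are in the scene too. Leave any pink look-alike of the bushing alone.

How it is judged (in metres and radians):
On the way, in this order (a step that is already met when the one before it is completed fails the run):
1. the bushing's spigot is started upright in the bore, at least 4 mm deep (z of bushing in the frame of bore_mouth below -0.004 m and horizontal distance between bushing and bore_mouth below 0.004 m), for 0.1 s.
2. the bushing is home: shoulder flush on the block (z of shoulder in the frame of bore_mouth below 0.0015 m and horizontal distance between shoulder and bore_mouth below 0.002 m and angle between the z axis of bushing and the z axis of bore_mouth, either way round below 0.05 rad), for 0.2 s.
At the end, for the whole second after the job is handed in: The bushing stands in the block's bore with its shoulder within 1.5 mm of the block's top at the centre, centred within 2 mm and square within 0.05 rad, released and at rest (all of step 2 and contact force between the fingers and bushing below 0.1 N and linear speed of bushing below 0.01 m/s); the robot touches nothing.
It fails at once if the clamp block is pressed too hard: pushed down more than 20 mm (a push of about 33 N) (height (world z) of bore_mouth below 0.06 m).
It fails at once if the clamp block or the bushing in it is rammed or wedged (contact force between mount and anything else above 90 N).
It fails at once if the plain sleeve is moved more than 20 mm (distance of sleeve from where it was at the start of the episode above 0.02 m).
It fails at once if the bottle is moved more than 20 mm (distance of bottle from where it was at the start of the episode above 0.02 m).
It fails at once if the jar is moved more than 20 mm (distance of jar from where it was at the start of the episode above 0.02 m).
It also fails if it takes over 72 s, if anything falls off the work surface, if the arm or the gripper's body presses on something with over 40 N, if the wrist force passes 120 N, or if a joint passes its speed limit or range.

ROBOT

A 6-joint arm with a two-finger parallel gripper is mounted at the origin on the work surface. World frame = base frame: x ahead of the robot, y to its left, z up, the work surface at z = 0. Lengths are in mm, angles in rad, forces in N, time in s.
With the tool pointing down it reaches from about 350 to 800 mm from the base axis. Payload 7.3 kg.
Tool frame: the origin (TCP) lies at the very end of the fingers, on their centre line; the grasp point (between the pads) lies 19 mm behind it; z points along the fingers, y is the direction in which the jaws open and shut (so a half turn about z gives the same grasp; the last joint's range is limited). The gripper opens to 85 mm and grips with 20 to 120 N. Pads are 22 mm wide; open, the fingers measure 114 mm over their backs; the gripper's body (76 mm by 85 mm) begins 54 mm behind the grasp point. The pads swing forward as they close: fully open they stand 13 mm farther back than shut.
Start: joints at [-1.375, 0.342, 1.524, -0, 1.275, -0.146], TCP at [175.995, -494.644, 204.622] pointing down, gripper open.
Joint ranges: [-2.53, 2.53], [-0.77, 2.02], [0.04, 2.7], [-1, 4.14], [0.28, 2.66], [-3.11, 3.11]. Speed limits (rad/s): [2.57, 2.57, 3.14, 3.14, 3.14, 3.14].

INTERFACE

Orientations are given as [roll, pitch, yaw] about the fixed x, y, z axes, in that order (R = Rz(yaw) Ry(pitch) Rx(roll)).
In Python, from cell import bot, grab_frame, job gives the robot as it stands.
- The arm moves only by the shell command python3 -m creep 'ROWS' [OPENING]. ROWS is JSON, a list of rows, each an object with "delta_pos": the shift along the tool's x, y, z in mm, a list of three; "angular": the turn, a rotation vector about the tool's x, y, z in rad, a list of three. In form: [{"delta_pos": [tx, ty, tz], "angular": [rx, ry, rz]}, ...]. A call has 1 to 5 rows; each row shifts and turns the commanded pose from where the row before left it, along the tool's axes as they then stand; what a row does not reach is not made up. A row lasts 1/10 s, in which the tool goes at most 50 mm and 8.59 degrees, less where a joint would pass 70% of its speed; a pose out of reach is approached as far as the arm can. A call is refused whole if a number of a shift passes 50 or a number of a turn 0.15, either way. A call with a gripper value outside its range is refused whole. OPENING is the finger opening in mm, from 0 to 85.4, set as the call begins (- or left out, the last holds). The fingers move at their own pace and stop on an object; the grip force is fixed at half the most. Time passes only in rows, so rows that do not move let the fingers close. It gives the time, the measured TCP pose, the force and the opening at its end, in the units of the state.
- bot.state(): the state, without advancing time (a new reading comes with each control period).
- grab_frame(name): name is "scene" or "top" or "wrist"; returns a dict with "image" (384x512x3 uint8, red, green, blue), "mtx" (3x3 intrinsics, pixels), "k1" (the pictures are not rectified: a ray, as slopes to the right and down, at radius r is drawn at 1 + k1 r^2 times it, then the intrinsics apply), "extrinsics" (4x4, takes a point from camera to world coordinates). Camera axes: x right, y up, looking along -z (the intrinsics and any distortion apply to the point x, -y, -z); pixel columns grow to the right and rows downward; lengths in mm; the calibration is good to about 2 mm. A picture is of the moment at which its call begins. There is no depth.
- job.sign_off(): hands the job in, once; it reports no verdict.
The state is a dict: "time_s": time; "qpos": joint angles; "joint_vel": joint speeds; "effort": joint torques, N m; "position": TCP position; "tcp_rot": TCP orientation; "force": force on the tool from outside, world axes, zero at the start; "ft_torque": the same for the moment, N m; "width": finger opening in mm.
Only numpy, scipy, OpenCV 4.12 (cv2) and the standard library are available. Lean on these libraries where they do the work, as an engineer would, in place of code of your own. Each camera call takes 0.05 s, during which the arm holds its last target. There are 200 camera calls.

## Working session

There is one attempt and no reset: what is moved stays moved. The work goes in short steps, Python scripts to look and compute and a shell command to move; the robot and the scene stay as the last step left them, time stands still between calls to the robot, and variables do not carry over. Pictures are saved under pics/ and viewed, about 8 in all and at most 12, crops included, and the job is handed in when it is done.

```bash
ls; mkdir -p pics; python3 - <<'E'
from cell import bot, grab_frame
import cv2,numpy as np,pickle
s=bot.state();print({k:np.round(v,3) for k,v in s.items()})
for n in("scene","top"):
    f=grab_frame(n);pickle.dump(f,open(n+".pkl","wb"));cv2.imwrite(f"pics/{n}.png",f["image"][:,:,::-1]);print(n,f["mtx"],f["k1"],np.round(f["extrinsics"],3))
E
```

```text
pics
{'time_s': np.float64(0.0), 'qpos': array([-1.375,  0.343,  1.525,  0.   ,  1.275, -0.146]), 'joint_vel': array([ 0.   ,  0.001, -0.   , -0.   , -0.001, -0.001]), 'effort': array([ 0.0000e+00, -4.3368e+01, -2.4601e+01, -0.0000e+00,  8.0000e-03,
       -0.0000e+00]), 'position': array([ 175.94 , -494.189,  203.934]), 'tcp_rot': array([-3.14 , -0.   ,  0.342]), 'force': array([-0.208, -0.388,  0.137]), 'ft_torque': array([-0.033,  0.022, -0.11 ]), 'width': np.float64(85.591)}
scene [[450.79790266   0.         258.41635036]
 [  0.         450.79790266 189.57326238]
 [  0.           0.           1.        ]] -0.03294533413724176 [[-4.300000e-02 -7.750000e-01  6.300000e-01  1.179104e+03]
 [ 9.990000e-01 -3.100000e-02  3.100000e-02  7.834100e+01]
 [-5.000000e-03  6.310000e-01  7.760000e-01  8.343720e+02]
 [ 0.000000e+00  0.000000e+00  0.000000e+00  1.000000e+00]]
top [[443.56969233   0.         257.14727885]
 [  0.         443.56969233 191.23828109]
 [  0.           0.           1.        ]] 0.0523515945774455 [[ 1.00000e-03  9.76000e-01 -2.17000e-01  4.01998e+02]
 [-1.00000e+00  0.00000e+00 -2.00000e-03  4.58960e+01]
 [-2.00000e-03  2.17000e-01  9.76000e-01  9.38578e+02]
 [ 0.00000e+00  0.00000e+00  0.00000e+00  1.00000e+00]]
```

View pics/scene.png

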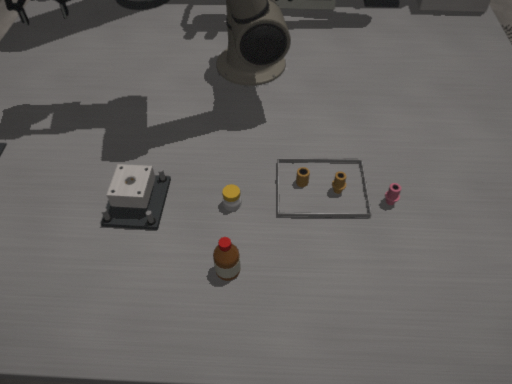

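View pics/top.png

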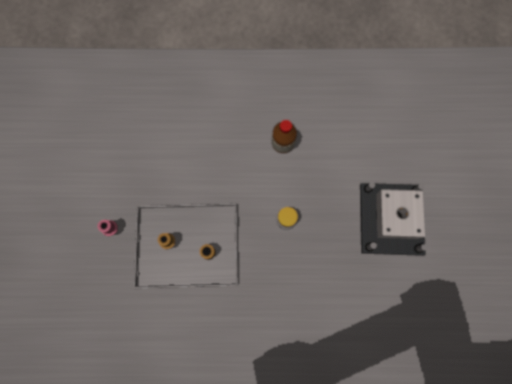

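The scene view shows brass items at (303,176) and (340,181), and a pink look-alike at (393,192). In the top view the same three are at (208,251), (166,240) and (108,228). The block is at (131,182) in scene and (403,212) in top. I'll enlarge both brass items to tell which one has the shoulder.

```bash
python3 - <<'E'
import cv2,numpy as np
a=cv2.imread("pics/scene.png");b=cv2.imread("pics/top.png")
c=lambda im,x,y,w,h,k:cv2.convertScaleAbs(cv2.resize(im[y:y+h,x:x+w],None,fx=k,fy=k,interpolation=cv2.INTER_CUBIC),alpha=1.6)
A=c(a,285,158,75,45,5);A2=c(a,95,155,80,80*45//80,5)[:, :400]
B=c(b,150,223,75,45,5);B2=c(b,363,190,80,45,5)
cv2.imwrite("pics/crop.png",np.vstack([np.hstack([A,A2]),np.hstack([B,B2])]))
E
```

```text
(no output)
```

View pics/crop.png

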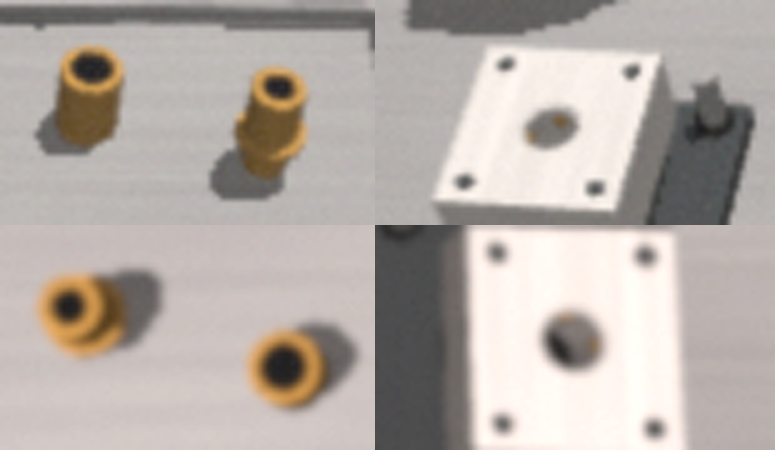

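The bushing is the item at scene (340,181) / top (166,240), since it shows a shoulder disc over a narrower spigot. The other brass item (scene (303,176)) is a straight sleeve. Hole centres: bushing at scene (340.4,175.0) / top (163.4,239.0), bore at scene (130.0,180.2) / top (402.2,212.6).

```bash
cat >h.py <<'E'
import numpy as np,cv2
from scipy.spatial.transform import Rotation as R
def onplane(f,uv,z):
    x,y=cv2.undistortPoints(np.array([[uv]],float),f["mtx"],np.array([f["k1"],0,0,0,0.]))[0,0]
    E=f["extrinsics"];d=E[:3,:3]@[x,-y,-1];o=E[:3,3];return o+d*(z-o[2])/d[2]
def proj(f,P):
    E=f["extrinsics"];p=E[:3,:3].T@(np.asarray(P,float)-E[:3,3]);p=p*[1,-1,-1]
    return cv2.projectPoints(p.reshape(1,1,3),np.zeros(3),np.zeros(3),f["mtx"],np.array([f["k1"],0,0,0,0.]))[0].ravel()
def tool(target,s):  # offset in tool axes
    return R.from_euler("xyz",s["tcp_rot"]).inv().apply(np.asarray(target)-s["position"])
E
python3 - <<'E'
import pickle
from h import *
F={n:pickle.load(open(n+".pkl","rb")) for n in("scene","top")}
for n,o,uv,z in[("scene","bush",(340.4,175),59),("top","bush",(163.4,239),59),("scene","bore",(130,180.2),80),("top","bore",(402.2,212.6),80),("scene","sleeve",(303.1,171.2),43),("top","sleeve",(206.4,251),43),("scene","jar",(231,190),50),("top","jar",(288,216),50),("scene","bottle",(225,243),110),("top","bottle",(286,126),110)]:
    print(n,o,np.round(onplane(F[n],uv,z),1))
# block edges yaw: top face corner screws in top crop
for uv in[(387.2,195),(417,195.8),(388,229.6),(418.6,230.6)]:print(np.round(onplane(F["top"],uv,80),1))
from cell import bot
print(tool([442,250,200],bot.state()))
E
```

```text
scene bush [499.6 231.9  59. ]
top bush [500.5 233.6  59. ]
scene bore [ 551.2 -235.8   80. ]
top bore [ 550.1 -234.7   80. ]
scene sleeve [477.2 148.7  43. ]
top sleeve [478.1 149.8  43. ]
scene jar [546.  -14.5  50. ]
top jar [548.  -14.4  50. ]
scene bottle [723.6  -8.2 110. ]
top bottle [718.   -8.9 110. ]
[ 585.2 -208.    80. ]
[ 583.6 -265.8   80. ]
[ 516.7 -205.2   80. ]
[ 515.  -263.5   80. ]
[ 500.16355324 -611.96205322    4.94022126]
```

```bash
python3 -m creep '[{"delta_pos":[20,-5,0],"angular":[0,0,0]},{"delta_pos":[40,-11,0],"angular":[0,0,0]},{"delta_pos":[40,-11,0],"angular":[0,0,0]},{"delta_pos":[40,-11,0],"angular":[0,0,0]},{"delta_pos":[40,-11,0],"angular":[0,0,0]}]'
python3 -m creep '[{"delta_pos":[40,-11,0],"angular":[0,0,0]},{"delta_pos":[40,-11,0],"angular":[0,0,0]},{"delta_pos":[40,-11,0],"angular":[0,0,0]},{"delta_pos":[40,-11,0],"angular":[0,0,0]},{"delta_pos":[40,-11,0],"angular":[0,0,0]}]'
python3 -m creep '[{"delta_pos":[40,-11,0],"angular":[0,0,0]},{"delta_pos":[19,-5,0],"angular":[0,0,0]},{"delta_pos":[0,0,0],"angular":[0,0,0]},{"delta_pos":[0,0,0],"angular":[0,0,0]}]'
python3 - <<'E'
from h import *;from cell import bot,grab_frame;import pickle
s=bot.state();f=grab_frame("wrist");pickle.dump((s,f),open("w1.pkl","wb"));cv2.imwrite("pics/w1.png",f["image"][:,:,::-1])
print(s["position"],s["tcp_rot"],np.round(f["extrinsics"],3),f["k1"],proj(f,[550.6,-235.2,80]))
E
```

```text
time_s: 0.6
position: [330.1, -386.9, 204.3]
tcp_rot: [-3.141, 0.0, 0.341]
force: [-0.1, -0.1, -0.1]
width: 84.9
time_s: 1.1
position: [500.2, -267.9, 204.2]
tcp_rot: [-3.141, 0.001, 0.342]
force: [0.3, -0.4, -0.2]
width: 85.4
time_s: 1.5
position: [549.0, -234.2, 203.9]
tcp_rot: [-3.141, 0.001, 0.343]
force: [0.1, 0.4, 0.2]
width: 85.6
[ 548.98700859 -234.22923002  203.92320206] [-3.14084390e+00  1.29378353e-03  3.42729169e-01] [[ 3.36000e-01  9.02000e-01  2.72000e-01  6.18408e+02]
 [-9.42000e-01  3.22000e-01  9.50000e-02 -2.09912e+02]
 [-2.00000e-03 -2.88000e-01  9.58000e-01  3.74740e+02]
 [ 0.00000e+00  0.00000e+00  0.00000e+00  1.00000e+00]] -0.06665324875935544 [251.61180679 174.35755849]
```

View pics/w1.png

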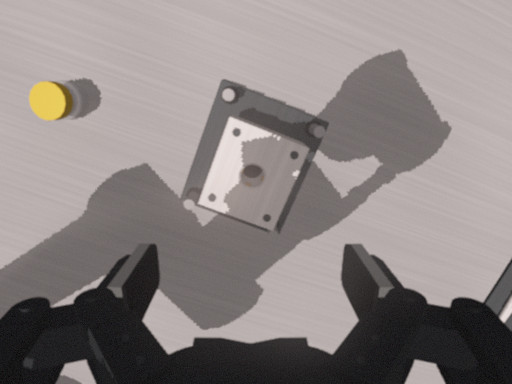

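The wrist view shows the bore at about (252,175), against a prediction of (251.6,174.4). Next I'll look at the bushing from the same relative pose (183 mm over a 59 mm top), so that camera bias cancels.

```bash
python3 -m creep '[{"delta_pos":[6,-23,1],"angular":[0,0,0]},{"delta_pos":[11,-45,2],"angular":[0,0,0]},{"delta_pos":[11,-45,2],"angular":[0,0,0]},{"delta_pos":[11,-45,2],"angular":[0,0,0]},{"delta_pos":[11,-45,2],"angular":[0,0,0]}]'
python3 -m creep '[{"delta_pos":[11,-45,2],"angular":[0,0,0]},{"delta_pos":[11,-45,2],"angular":[0,0,0]},{"delta_pos":[11,-45,2],"angular":[0,0,0]},{"delta_pos":[11,-45,2],"angular":[0,0,0]},{"delta_pos":[11,-45,2],"angular":[0,0,0]}]'
python3 -m creep '[{"delta_pos":[6,-28,2],"angular":[0,0,0]},{"delta_pos":[0,0,0],"angular":[0,0,0]},{"delta_pos":[0,0,0],"angular":[0,0,0]},{"delta_pos":[0,0,0],"angular":[0,0,0]}]'
python3 - <<'E'
from h import *;from cell import bot,grab_frame;import pickle
s=bot.state();f=grab_frame("wrist");pickle.dump((s,f),open("w2.pkl","wb"));cv2.imwrite("pics/w2.png",f["image"][:,:,::-1])
p=proj(f,[500,232.7,59]);print(s["position"],s["tcp_rot"],p)
f1=pickle.load(open("w1.pkl","rb"))[1]
c=lambda im,u,v:cv2.resize(im[v-25:v+25,u-40:u+40,::-1],None,fx=8,fy=8,interpolation=cv2.INTER_CUBIC)[:, :]
A=c(f1["image"],252,175);u,v=np.round(p).astype(int);print(u,v)
B=c(f["image"],u,v)
im=np.vstack([A,B]);im=cv2.convertScaleAbs(im,alpha=1.5);cv2.imwrite("pics/cc.png",cv2.resize(im,(480,600)))
E
```

```text
time_s: 2.05
position: [527.3, -26.1, 195.7]
tcp_rot: [3.141, -0.0, 0.339]
force: [1.2, -0.2, -0.0]
width: 85.2
time_s: 2.55
position: [504.4, 204.3, 185.9]
tcp_rot: [3.141, -0.0, 0.34]
force: [1.0, -1.1, 0.1]
width: 85.1
time_s: 2.95
position: [501.4, 230.7, 183.7]
tcp_rot: [3.141, 0.0, 0.34]
force: [-0.6, -0.2, -0.1]
width: 85.7
[501.40460446 230.68659701 183.71948143] [3.14100995e+00 8.35772448e-05 3.39895590e-01] [247.51168322 176.18492148]
248 176
```

View pics/cc.png

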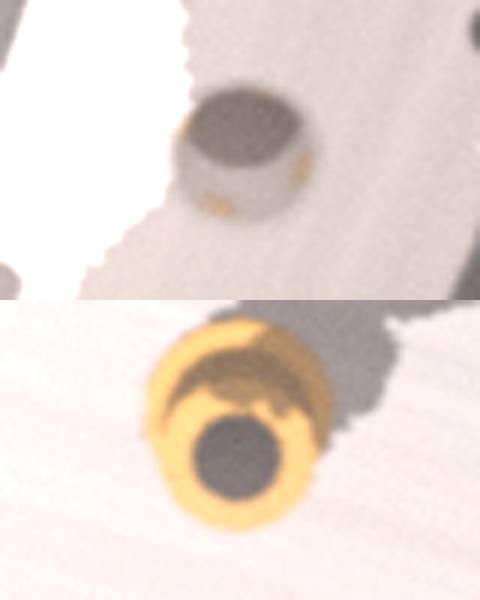

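```bash
python3 - <<'E'
from h import *;import pickle
s1,f1=pickle.load(open("w1.pkl","rb"));s2,f2=pickle.load(open("w2.pkl","rb"))
P1=onplane(f1,(252.4,174.8),80);P2=onplane(f2,(247.2,176.8),59);print(P1,P2)
print(tool(P2,s2),tool([*P2[:2],31],s2))
E
```

```text
[ 550.4421722  -236.06369844   80.        ] [499.32036701 232.78164766  59.        ]
[ -1.2561073   -2.74272754 124.71800981] [ -1.25376713  -2.75904338 152.71800496]
```

```bash
python3 -m creep '[{"delta_pos":[-0.6,-1.4,15],"angular":[0,0,0]},{"delta_pos":[-0.6,-1.3,30],"angular":[0,0,0]},{"delta_pos":[0,0,35],"angular":[0,0,0]},{"delta_pos":[0,0,35],"angular":[0,0,0]},{"delta_pos":[0,0,20],"angular":[0,0,0]}]'
python3 -m creep '[{"delta_pos":[0,0,12],"angular":[0,0,0]},{"delta_pos":[0,0,4.5],"angular":[0,0,0]},{"delta_pos":[0,0,0],"angular":[0,0,0]},{"delta_pos":[0,0,0],"angular":[0,0,0]},{"delta_pos":[0,0,0],"angular":[0,0,0]}]'
```

```text
time_s: 3.5
position: [498.2, 232.6, 46.2]
tcp_rot: [3.141, 0.003, 0.34]
force: [-0.1, -0.4, -0.4]
width: 85.1
time_s: 4.0
position: [499.9, 234.7, 33.2]
tcp_rot: [3.141, -0.002, 0.342]
force: [-0.3, 0.5, 0.4]
width: 85.3
```

```bash
python3 -m creep '[{"delta_pos":[0,0,0],"angular":[0,0,0]},{"delta_pos":[0,0,0],"angular":[0,0,0]}]' 45
python3 -m creep '[{"delta_pos":[0,0,0],"angular":[0,0,0]},{"delta_pos":[0,0,0],"angular":[0,0,0]}]' 45
python3 -m creep '[{"delta_pos":[0,0,0],"angular":[0,0,0]},{"delta_pos":[0,0,0],"angular":[0,0,0]},{"delta_pos":[0,0,0],"angular":[0,0,0]},{"delta_pos":[0,0,0],"angular":[0,0,0]},{"delta_pos":[0,0,0],"angular":[0,0,0]}]' 10
python3 -m creep '[{"delta_pos":[0,0,0],"angular":[0,0,0]},{"delta_pos":[0,0,0],"angular":[0,0,0]}]' 10
```

```text
time_s: 4.2
position: [499.3, 234.7, 32.6]
tcp_rot: [3.141, -0.001, 0.342]
force: [-0.4, -0.3, 0.7]
width: 59.3
time_s: 4.4
position: [499.1, 234.6, 32.2]
tcp_rot: [3.141, -0.0, 0.342]
force: [-0.0, -0.4, -0.2]
width: 45.1
time_s: 4.9
position: [500.9, 234.6, 33.8]
tcp_rot: [3.141, -0.004, 0.342]
force: [0.7, -1.5, 9.9]
width: 10.1
time_s: 5.1
position: [500.9, 234.6, 33.8]
tcp_rot: [3.141, -0.004, 0.342]
force: [1.1, -2.8, 9.8]
width: 10.0
```

Width 10 means the grip isn't on the 26 mm grip, and there is a 10 N upward force. I'll look before moving.

```bash
python3 - <<'E'
from h import *;from cell import bot,grab_frame;import pickle
for n in("scene","top","wrist"):
    f=grab_frame(n);pickle.dump(f,open(n+"3.pkl","wb"))
    if n=="wrist": w=f["image"]
    elif n=="scene": a=f["image"][130:220,290:410]
    else: b=f["image"][200:290,110:230]
r=lambda i:cv2.convertScaleAbs(cv2.resize(i,(400,300),interpolation=cv2.INTER_CUBIC)[:,:,::-1],alpha=1.6)
cv2.imwrite("pics/c3.png",np.vstack([np.hstack([r(a),r(b)]),np.hstack([r(w),np.zeros((300,400,3),np.uint8)])]))
print(bot.state()["position"],bot.state()["width"])
E
```

```text
[500.94148531 234.56801086  33.78815946] 9.767370648320405
```

View pics/c3.png

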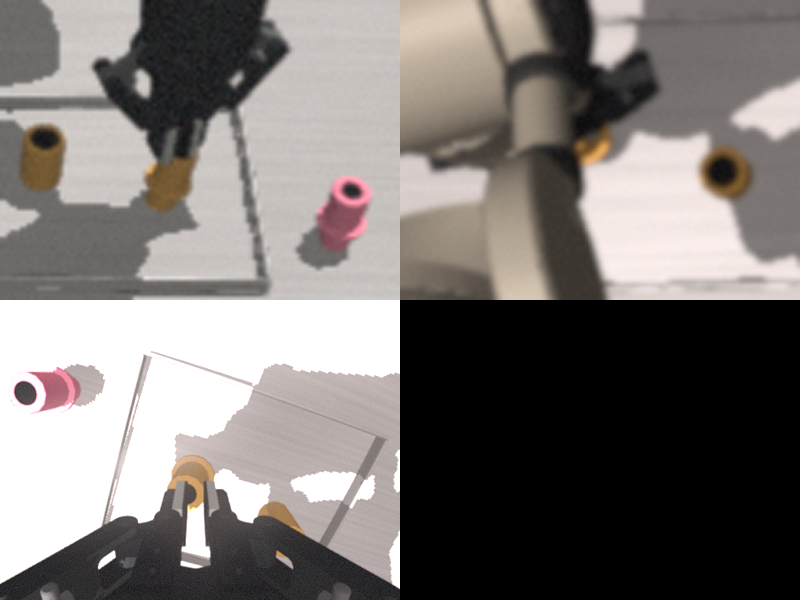

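```bash
python3 - <<'E'
from h import *;from cell import bot;import pickle
s=bot.state();f=pickle.load(open("wrist3.pkl","rb"))
p=s["position"];r=R.from_euler("xyz",s["tcp_rot"])
q=proj(f,p);print("TCP px",q,"grasp px",proj(f,p-19*r.as_matrix()[:,2]),s["force"],s["ft_torque"])
for P in([499.4,232.7,59],[499.4,232.7,27],[499.4,232.7,29]):print(P,proj(f,P))
im=f["image"][190:310,190:310,::-1]
im=cv2.convertScaleAbs(cv2.resize(im,(600,600),interpolation=cv2.INTER_CUBIC),alpha=1.3)
for P,c in((p,(0,0,255)),([499.4,232.7,59],(255,0,0))):
    u=(proj(f,P)-190)*5;cv2.drawMarker(im,tuple(int(v) for v in u),c,0,12,1)
cv2.imwrite("pics/c4.png",im)
E
```

```text
TCP px [249.86214049 226.66752233] grasp px [249.81290685 240.85611724] [ 0.81280035 -1.5934899  10.18095391] [-0.38969555 -0.13878277  0.02155163]
[499.4, 232.7, 59] [252.26549316 249.65517797]
[499.4, 232.7, 27] [251.90490397 225.45386405]
[499.4, 232.7, 29] [251.92409346 226.73987938]
```

View pics/c4.png

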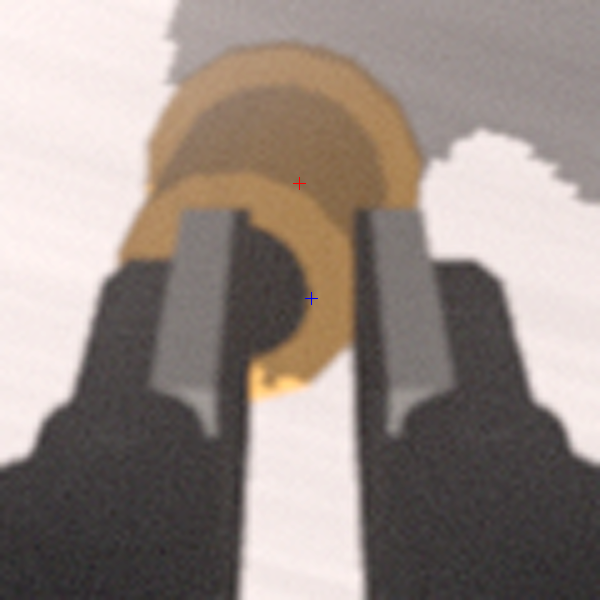

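The wrist crop shows the tips closed over the top of the bushing (rim at about (239,248)), with the left finger covering the hole. The fingers reached the commanded 10 mm, so nothing is held, and they press on its top with 10 N. That means the real tips sit higher than the reported TCP. I'll lift straight up gently before opening.

```bash
python3 -m creep '[{"delta_pos":[0,0,-1],"angular":[0,0,0]},{"delta_pos":[0,0,-1],"angular":[0,0,0]},{"delta_pos":[0,0,-1],"angular":[0,0,0]}]'
python3 -m creep '[{"delta_pos":[0,0,-2],"angular":[0,0,0]},{"delta_pos":[0,0,-2],"angular":[0,0,0]},{"delta_pos":[0,0,-2],"angular":[0,0,0]},{"delta_pos":[0,0,-3],"angular":[0,0,0]},{"delta_pos":[0,0,0],"angular":[0,0,0]}]'
python3 -m creep '[{"delta_pos":[0,0,-5],"angular":[0,0,0]},{"delta_pos":[0,0,-10],"angular":[0,0,0]},{"delta_pos":[0,0,-10],"angular":[0,0,0]},{"delta_pos":[0,0,-10],"angular":[0,0,0]},{"delta_pos":[0,0,-5],"angular":[0,0,0]}]'
python3 - <<'E'
from h import *;from cell import bot,grab_frame;import pickle
o=[]
s=bot.state()
for n in("scene","wrist"):
    f=grab_frame(n);pickle.dump(f,open(n+"5.pkl","wb"))
    im=f["image"][:,:,::-1].copy()
    cv2.imwrite(f"pics/{n}5.png",im)
    for P,c in((s["position"],(0,0,255)),([499.4,232.7,59],(255,0,0))):
        u=proj(f,P);print(n,u)
    o.append(cv2.resize(im[120:210,290:390],(400,360),interpolation=cv2.INTER_CUBIC) if n=="scene" else cv2.resize(im[155:335,150:350],(400,360),interpolation=cv2.INTER_CUBIC))
cv2.imwrite("pics/c5.png",cv2.convertScaleAbs(np.hstack(o),alpha=1.3));print(s["position"],s["force"])
E
```

```text
time_s: 5.55
position: [499.0, 234.5, 35.1]
tcp_rot: [-3.142, 0.0, 0.342]
force: [-0.7, 0.3, -0.4]
width: 9.9
time_s: 6.05
position: [499.3, 234.6, 44.5]
tcp_rot: [3.141, -0.001, 0.342]
force: [-0.1, -1.2, 0.2]
width: 10.0
time_s: 6.55
position: [499.8, 234.7, 85.7]
tcp_rot: [3.141, -0.002, 0.342]
force: [-0.2, 0.5, 0.4]
width: 10.1
scene [343.31307967 167.239332  ]
scene [340.75302668 174.9447711 ]
wrist [249.84441413 226.80454211]
wrist [252.57171244 212.52546263]
[499.75816558 234.73563664  85.70772582] [-0.17626697  0.48746352  0.38267772]
```

View pics/c5.png

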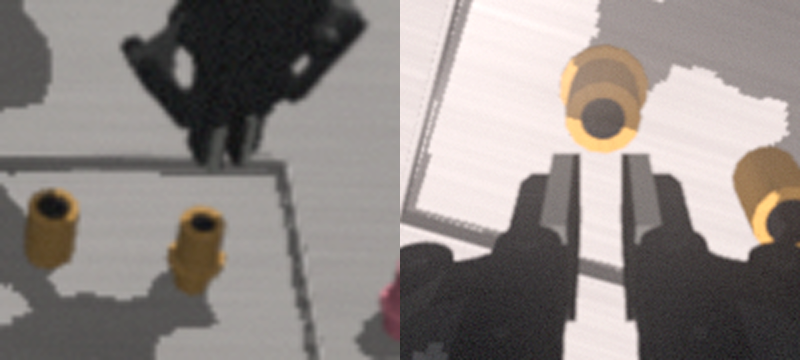

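The bushing is upright again and has barely moved: its hole is at scene (340.7,175.5) and wrist (251.3,213.9). In both views the tips are about 25–30 mm behind the reported TCP. I'll work out that offset properly.

```bash
python3 - <<'E'
from h import *;from cell import bot;import pickle
from scipy.optimize import least_squares
s=bot.state();fs=pickle.load(open("scene5.pkl","rb"));fw=pickle.load(open("wrist5.pkl","rb"))
print("hole",onplane(fw,(251.3,213.9),59),onplane(fs,(340.5,175.3),59))
r=least_squares(lambda P:np.r_[proj(fs,P)-(345.5,160.8),proj(fw,P)-(250,232.5)],s["position"])
print("tip",r.x,r.fun,"tool offs",tool(r.x,s),s["position"],s["tcp_rot"])
P=onplane(fw,(251.3,213.9),59);print(tool([P[0],P[1],10],s))
E
```

```text
hole [498.18672419 233.17354139  59.        ] [500.49637823 232.04707998  59.        ]
tip [507.52121344 237.28841872 112.44088255] [0.99151174 0.90281335 0.16398566 0.26151656] tool offs [  8.28632011   0.22258176 -27.15211377] [499.69616213 234.73602036  85.27097713] [ 3.14143087e+00 -2.15038597e-03  3.41813397e-01]
[-2.10770843  0.9539523  75.26677409]
```

The fingertips sit about 27 mm behind the reported TCP, confirmed by triangulation and by contact. Putting the tips just above the shoulder (29 mm) therefore needs a reported z of about 8.

```bash
python3 -m creep '[{"delta_pos":[-0.5,0.5,0],"angular":[0,0,0]},{"delta_pos":[-0.5,0.5,0],"angular":[0,0,0]},{"delta_pos":[0,0,0],"angular":[0,0,0]},{"delta_pos":[0,0,0],"angular":[0,0,0]}]' 70
python3 -m creep '[{"delta_pos":[0,0,15],"angular":[0,0,0]},{"delta_pos":[0,0,20],"angular":[0,0,0]},{"delta_pos":[0,0,20],"angular":[0,0,0]},{"delta_pos":[0,0,10],"angular":[0,0,0]},{"delta_pos":[0,0,0],"angular":[0,0,0]}]'
python3 -m creep '[{"delta_pos":[0,0,5],"angular":[0,0,0]},{"delta_pos":[0,0,4],"angular":[0,0,0]},{"delta_pos":[0,0,3],"angular":[0,0,0]},{"delta_pos":[0,0,0],"angular":[0,0,0]},{"delta_pos":[0,0,0],"angular":[0,0,0]}]'
python3 -m creep '[{"delta_pos":[0,0,0],"angular":[0,0,0]},{"delta_pos":[0,0,0],"angular":[0,0,0]},{"delta_pos":[0,0,0],"angular":[0,0,0]}]' 34
```

```text
time_s: 7.05
position: [498.3, 233.1, 83.7]
tcp_rot: [3.142, 0.001, 0.342]
force: [0.5, 0.1, 0.3]
width: 67.7
time_s: 7.55
position: [497.5, 232.9, 17.7]
tcp_rot: [-3.142, 0.003, 0.342]
force: [-0.9, -0.3, 0.5]
width: 69.7
time_s: 8.05
position: [498.6, 233.3, 7.3]
tcp_rot: [3.141, -0.0, 0.342]
force: [-0.3, 0.1, 0.5]
width: 69.9
time_s: 8.35
position: [498.6, 233.2, 7.2]
tcp_rot: [3.141, -0.0, 0.342]
force: [-0.6, 0.3, -0.5]
width: 34.1
```

```bash
python3 -m creep '[{"delta_pos":[0,0,0],"angular":[0,0,0]},{"delta_pos":[0,0,0],"angular":[0,0,0]},{"delta_pos":[0,0,0],"angular":[0,0,0]},{"delta_pos":[0,0,0],"angular":[0,0,0]}]' 10
python3 -m creep '[{"delta_pos":[0,0,0],"angular":[0,0,0]},{"delta_pos":[0,0,0],"angular":[0,0,0]}]'
```

```text
time_s: 8.75
position: [498.6, 233.3, 7.4]
tcp_rot: [3.142, -0.0, 0.342]
force: [-1.1, -0.4, 5.0]
width: 24.3
time_s: 8.95
position: [498.7, 233.3, 7.4]
tcp_rot: [3.141, -0.0, 0.342]
force: [-1.5, -0.0, 5.0]
width: 24.3
```

```bash
python3 -m creep '[{"delta_pos":[0,0,-1],"angular":[0,0,0]},{"delta_pos":[0,0,-2],"angular":[0,0,0]},{"delta_pos":[0,0,-5],"angular":[0,0,0]},{"delta_pos":[0,0,-10],"angular":[0,0,0]},{"delta_pos":[0,0,-5],"angular":[0,0,0]}]'
python3 -m creep '[{"delta_pos":[0,0,-25],"angular":[0,0,0]},{"delta_pos":[0,0,-40],"angular":[0,0,0]},{"delta_pos":[0,0,-40],"angular":[0,0,0]},{"delta_pos":[0,0,-30],"angular":[0,0,0]},{"delta_pos":[0,0,-15],"angular":[0,0,0]}]'
python3 -m creep '[{"delta_pos":[0,0,0],"angular":[0,0,0]},{"delta_pos":[0,0,0],"angular":[0,0,0]}]'
python3 - <<'E'
from h import *;from cell import bot,grab_frame;import pickle
s=bot.state();o=[]
for n in("scene","wrist"):
    f=grab_frame(n);pickle.dump((s,f),open(n+"6.pkl","wb"));im=f["image"][:,:,::-1]
    u,v=np.round(proj(f,s["position"]-27*R.from_euler("xyz",s["tcp_rot"]).as_matrix()[:,2])).astype(int);print(n,u,v)
    h=(33,25) if n=="scene" else (60,90)
    h=(40,60) if n=="scene" else (60,90)
    o.append(cv2.resize(im[v-h[1]:v+h[1],u-h[0]:u+h[0]],(400,600),interpolation=cv2.INTER_CUBIC))
cv2.imwrite("pics/c6.png",cv2.convertScaleAbs(np.hstack(o),alpha=1.4));print(s["position"],s["force"],s["ft_torque"],s["width"])
E
```

```text
time_s: 9.45
position: [499.0, 233.4, 31.2]
tcp_rot: [3.141, -0.001, 0.342]
force: [0.2, -0.9, -0.9]
width: 24.4
time_s: 9.95
position: [499.7, 233.7, 184.0]
tcp_rot: [3.141, -0.006, 0.342]
force: [0.7, 0.4, -2.6]
width: 24.3
time_s: 10.15
position: [498.1, 233.1, 179.8]
tcp_rot: [3.142, 0.0, 0.342]
force: [-0.6, -0.2, -1.6]
width: 24.1
scene 351 127
wrist 250 248
[498.09090598 233.13796696 179.7541843 ] [-0.56003354 -0.16585783 -1.63397892] [-0.03194575  0.0601274  -0.00579153] 24.081658880991373
```

View pics/c6.png

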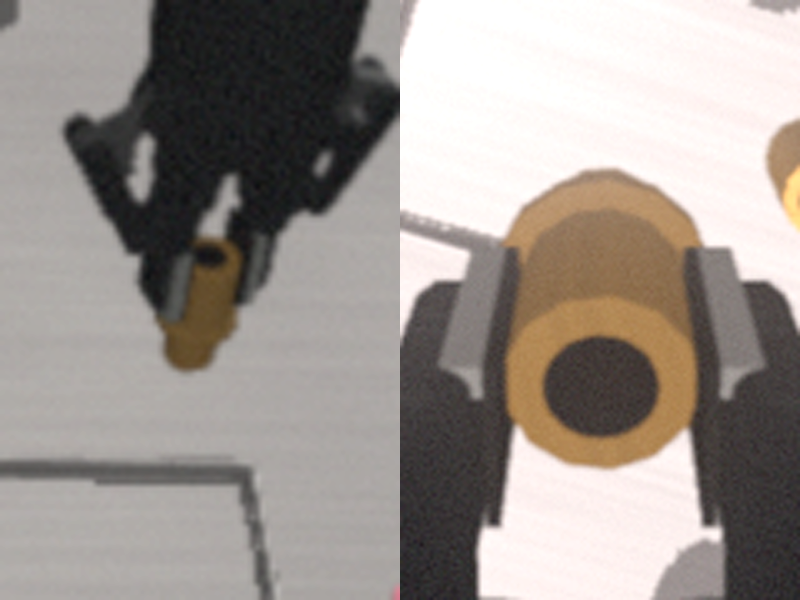

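It's held upright, with the hole at wrist (250.4,273.6) and no sideways lean. Next: the bushing's offset in the tool frame, and the move to the block.

```bash
python3 - <<'E'
from h import *;import pickle
s,f=pickle.load(open("wrist6.pkl","rb"));p=s["position"]
M=R.from_euler("xyz",s["tcp_rot"])
for sb in(231.4,):
    P=onplane(f,(250.4,273.6),p[2]+51.6);o=M.inv().apply(P-p);print("hole offs tool",o)
# shoulder outline top (front +x extreme) and left/right: predict v for vertical bushing
ax=M.as_matrix()[:,0]
B=P.copy();B[2]=p[2]-4.4
for z,r in((26,17),(22,17),(56,13)):
    print(z,proj(f,B+[0,0,z]+ax*r),proj(f,B+[0,0,z]-ax*r))
print("obs shoulder front v",158+170/3.333-.4,"top front",158+296/3.333,"back",158+467/3.333)
bore=np.array([550.5,-235.6])
print("tcp target xy",bore-(M.apply([o[0],o[1],0]))[:2])
d=np.r_[bore-(M.apply([o[0],o[1],0]))[:2],180];print(tool(d,s))
E
```

```text
hole offs tool [  0.31502958   0.32190388 -51.60009469]
26 [250.37838592 211.86495839] [250.3887881  271.19519514]
22 [250.37665538 209.12290444] [250.38703927 267.32718026]
56 [250.39583304 246.31028387] [250.4035078  299.17501212]
obs shoulder front v 208.605100510051 top front 246.80888088808882 back 298.11401140114015
tcp target xy [ 550.0952919  -235.40232073]
[-1.08063079e+02  4.58864744e+02 -1.87626785e-01]
```

```bash
python3 -m creep '[{"delta_pos":[-4,16,0],"angular":[0,0,0]},{"delta_pos":[-8,34,0],"angular":[0,0,0]},{"delta_pos":[-10,44,0],"angular":[0,0,0]},{"delta_pos":[-10,44,0],"angular":[0,0,0]},{"delta_pos":[-10,44,0],"angular":[0,0,0]}]'
python3 -m creep '[{"delta_pos":[-10,44,0],"angular":[0,0,0]},{"delta_pos":[-10,44,0],"angular":[0,0,0]},{"delta_pos":[-10,44,0],"angular":[0,0,0]},{"delta_pos":[-10,44,0],"angular":[0,0,0]},{"delta_pos":[-10,44,0],"angular":[0,0,0]}]'
python3 -m creep '[{"delta_pos":[-8,34,0],"angular":[0,0,0]},{"delta_pos":[-6,18,0],"angular":[0,0,0]},{"delta_pos":[-2,5,0],"angular":[0,0,0]},{"delta_pos":[0,0,0],"angular":[0,0,0]},{"delta_pos":[0,0,0],"angular":[0,0,0]}]'
python3 -m creep '[{"delta_pos":[0,0,0],"angular":[0,0,0]},{"delta_pos":[0,0,0],"angular":[0,0,0]}]'
python3 -c "
from h import *;from cell import bot
s=bot.state();print(s['position'],tool([550.1,-235.7,93],s))"
```

```text
time_s: 10.75
position: [519.3, 45.3, 179.2]
tcp_rot: [-3.141, 0.002, 0.342]
force: [1.1, -0.2, -1.7]
width: 24.4
time_s: 11.25
position: [545.5, -178.9, 179.1]
tcp_rot: [-3.141, 0.001, 0.341]
force: [0.2, 0.9, -1.4]
width: 24.2
time_s: 11.75
position: [550.4, -233.9, 179.9]
tcp_rot: [-3.141, 0.0, 0.343]
force: [-0.2, -0.0, -1.4]
width: 23.8
time_s: 11.95
position: [550.8, -234.1, 180.4]
tcp_rot: [3.141, -0.0, 0.343]
force: [0.5, -0.0, -2.3]
width: 24.4
[ 550.77335642 -234.12977962  180.37041154] [-1.18028279  1.23881382 87.3703616 ]
```

```bash
python3 -m creep '[{"delta_pos":[-0.6,0.6,10],"angular":[0,0,0]},{"delta_pos":[-0.6,0.6,25],"angular":[0,0,0]},{"delta_pos":[0,0,25],"angular":[0,0,0]},{"delta_pos":[0,0,16],"angular":[0,0,0]},{"delta_pos":[0,0,8],"angular":[0,0,0]}]'
python3 -m creep '[{"delta_pos":[0,0,3],"angular":[0,0,0]},{"delta_pos":[0,0,0],"angular":[0,0,0]},{"delta_pos":[0,0,0],"angular":[0,0,0]},{"delta_pos":[0,0,0],"angular":[0,0,0]}]'
python3 - <<'E'
from h import *;from cell import bot,grab_frame;import pickle
s=bot.state();o=[]
print(s["position"],s["tcp_rot"],s["force"],tool([550.1,-235.7,76],s))
for n in("scene","top","wrist"):
    f=grab_frame(n);pickle.dump((s,f),open(n+"7.pkl","wb"));im=f["image"][:,:,::-1]
    u,v=np.round(proj(f,[550.5,-235.9,85])).astype(int);print(n,u,v)
    h=(33,50) if n!="wrist" else (66,100)
    o.append(cv2.resize(im[v-h[1]:v+h[1],u-h[0]:u+h[0]],(264,400),interpolation=cv2.INTER_CUBIC))
cv2.imwrite("pics/c7.png",cv2.convertScaleAbs(np.hstack(o),alpha=1.4))
E
```

```text
time_s: 12.45
position: [548.8, -236.0, 93.7]
tcp_rot: [-3.139, 0.002, 0.342]
force: [0.8, 0.1, -2.6]
width: 24.2
time_s: 12.85
position: [550.4, -237.2, 94.1]
tcp_rot: [3.14, -0.001, 0.342]
force: [0.4, 0.2, -2.4]
width: 24.1
[ 550.37943932 -237.20848832   94.06685726] [ 3.14007278e+00 -1.18667008e-03  3.41849165e-01] [ 0.35562169  0.19268359 -2.4192211 ] [ 0.22098077 -1.54233609 18.06480892]
scene 130 178
top 404 212
wrist 248 220
```

View pics/c7.png

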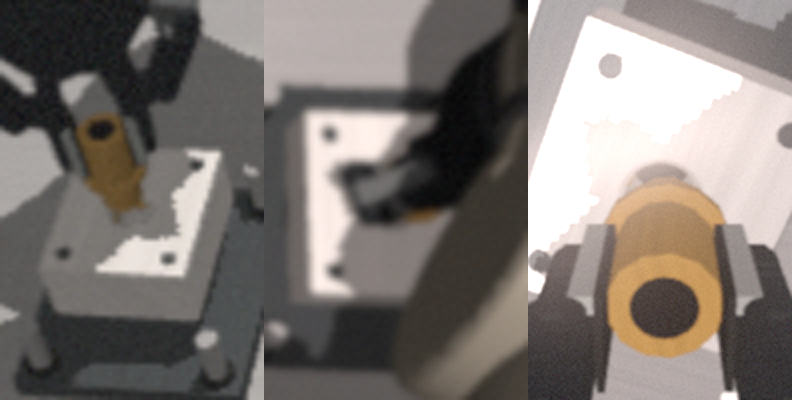

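```bash
python3 - <<'E'
from h import *;from cell import bot;import pickle
s,f=pickle.load(open("wrist7.pkl","rb"));M=R.from_euler("xyz",s["tcp_rot"]);ax=M.as_matrix()[:,0]
P=onplane(f,(250-.2,273.5-.2),s["position"][2]+51.6);print("bushing top",P)
E=onplane(f,(248.3,201.3),80);print("bore from front edge",E-13.5*ax)
s=bot.state();print(s["position"],tool([*(E-13.5*ax)[:2],76],s),s["qpos"])
E
```

```text
bushing top [ 550.56792495 -236.98536005  145.66685726]
bore from front edge [ 547.57640258 -237.0388731    79.98397996]
[ 550.05436025 -237.08209958   93.64077446] [-2.33062542 -0.88571169 17.63867246] [-5.34816613e-01  5.77288799e-01  1.46304692e+00 -7.56921055e-05
  1.10024687e+00  6.94231235e-01]
```

```bash
python3 - <<'E'
from h import *;import pickle
s,f=pickle.load(open("wrist7.pkl","rb"));M=R.from_euler("xyz",s["tcp_rot"]);ax=M.as_matrix()[:,0]
print(f["image"][190:214,246:251].mean((1,2)).round())
for r in(11.5,13.5):print(proj(f,np.array([550.4,-236,80])+r*ax))
s1,f1=pickle.load(open("w1.pkl","rb"));M=R.from_euler("xyz",s1["tcp_rot"]);ax=M.as_matrix()[:,0]
print(f1["image"][155:195,250:255].mean((1,2)).round())
for r in(-13.5,-11.5,11.5,13.5):print(proj(f1,np.array([550.4,-236,80])+r*ax))
E
```

```text
[219. 191. 181. 180. 180. 179. 179. 178. 177. 172. 162. 149. 134. 127.
 124. 124. 120. 118. 121. 126. 126. 125. 126. 133.]
[248.24437676 199.7606135 ]
[248.23737874 196.68104811]
[148. 148. 147. 148. 148. 147. 148. 144. 132. 115.  93.  83.  83.  84.
  84.  85.  85.  87.  88.  88.  88.  89.  99. 120. 127. 127. 127. 126.
 125. 123. 122. 127. 136. 142. 144. 146. 147. 147. 148. 147.]
[252.30096533 188.2593946 ]
[252.30423841 186.28922883]
[252.34184215 163.10413084]
[252.34510506 161.04190556]
```

```bash
python3 -m creep '[{"delta_pos":[-0.4,-1.1,2],"angular":[0,0,0]},{"delta_pos":[0,0,2],"angular":[0,0,0]},{"delta_pos":[0,0,2],"angular":[0,0,0]},{"delta_pos":[0,0,0],"angular":[0,0,0]},{"delta_pos":[0,0,0],"angular":[0,0,0]}]'
python3 -m creep '[{"delta_pos":[0,0,1.5],"angular":[0,0,0]},{"delta_pos":[0,0,1.5],"angular":[0,0,0]},{"delta_pos":[0,0,0],"angular":[0,0,0]},{"delta_pos":[0,0,0],"angular":[0,0,0]}]'
python3 -m creep '[{"delta_pos":[0,0,1.5],"angular":[0,0,0]},{"delta_pos":[0,0,1.5],"angular":[0,0,0]},{"delta_pos":[0,0,0],"angular":[0,0,0]},{"delta_pos":[0,0,0],"angular":[0,0,0]}]'
```

```text
time_s: 13.5
position: [549.1, -236.0, 87.0]
tcp_rot: [-3.141, 0.0, 0.342]
force: [-0.0, -0.2, -1.1]
width: 24.0
time_s: 13.9
position: [549.1, -236.0, 84.1]
tcp_rot: [3.142, 0.0, 0.342]
force: [0.2, 0.2, -0.8]
width: 24.3
time_s: 14.3
position: [548.9, -236.0, 81.0]
tcp_rot: [-3.141, 0.0, 0.342]
force: [-0.7, -0.9, -1.6]
width: 24.5
```

```bash
python3 -m creep '[{"delta_pos":[0,0,1],"angular":[0,0,0]},{"delta_pos":[0,0,1],"angular":[0,0,0]},{"delta_pos":[0,0,1],"angular":[0,0,0]},{"delta_pos":[0,0,0],"angular":[0,0,0]}]'
python3 -m creep '[{"delta_pos":[0,0,1],"angular":[0,0,0]},{"delta_pos":[0,0,1],"angular":[0,0,0]},{"delta_pos":[0,0,0],"angular":[0,0,0]},{"delta_pos":[0,0,0],"angular":[0,0,0]}]'
```

```text
time_s: 14.7
position: [548.9, -236.0, 77.9]
tcp_rot: [-3.141, 0.0, 0.342]
force: [-0.3, -0.5, -2.4]
width: 24.0
time_s: 15.1
position: [549.0, -236.0, 76.0]
tcp_rot: [-3.142, 0.0, 0.342]
force: [-1.4, -0.3, -1.9]
width: 24.2
```

```bash
python3 -m creep '[{"delta_pos":[0,0,1],"angular":[0,0,0]},{"delta_pos":[0,0,1],"angular":[0,0,0]},{"delta_pos":[0,0,0],"angular":[0,0,0]},{"delta_pos":[0,0,0],"angular":[0,0,0]}]'
python3 -m creep '[{"delta_pos":[0,0,1],"angular":[0,0,0]},{"delta_pos":[0,0,1],"angular":[0,0,0]},{"delta_pos":[0,0,0],"angular":[0,0,0]},{"delta_pos":[0,0,0],"angular":[0,0,0]}]'
```

```text
time_s: 15.5
position: [549.0, -236.1, 74.2]
tcp_rot: [3.141, 0.0, 0.342]
force: [-3.3, 0.8, 0.8]
width: 24.0
time_s: 15.9
position: [549.1, -236.1, 72.3]
tcp_rot: [3.141, -0.0, 0.342]
force: [-3.2, 0.3, 4.5]
width: 23.9
```

```bash
python3 -m creep '[{"delta_pos":[-0.4,-0.1,1],"angular":[0,0,0]},{"delta_pos":[0,0,1],"angular":[0,0,0]},{"delta_pos":[0,0,0],"angular":[0,0,0]},{"delta_pos":[0,0,0],"angular":[0,0,0]}]'
python3 -m creep '[{"delta_pos":[0,0,1],"angular":[0,0,0]},{"delta_pos":[0,0,1],"angular":[0,0,0]},{"delta_pos":[0,0,0],"angular":[0,0,0]},{"delta_pos":[0,0,0],"angular":[0,0,0]}]'
```

```text
time_s: 16.3
position: [549.0, -236.2, 70.5]
tcp_rot: [3.141, -0.001, 0.342]
force: [-3.2, 0.2, 6.2]
width: 23.9
time_s: 16.7
position: [549.0, -236.2, 68.8]
tcp_rot: [3.141, -0.001, 0.342]
force: [-4.1, 1.2, 8.3]
width: 23.9
```

```bash
python3 -m creep '[{"delta_pos":[0,0,1],"angular":[0,0,0]},{"delta_pos":[0,0,1],"angular":[0,0,0]},{"delta_pos":[0,0,0],"angular":[0,0,0]},{"delta_pos":[0,0,0],"angular":[0,0,0]}]'
python3 -m creep '[{"delta_pos":[0,0,1],"angular":[0,0,0]},{"delta_pos":[0,0,1],"angular":[0,0,0]},{"delta_pos":[0,0,0],"angular":[0,0,0]},{"delta_pos":[0,0,0],"angular":[0,0,0]}]'
```

```text
time_s: 17.1
position: [549.1, -236.1, 67.1]
tcp_rot: [3.141, -0.001, 0.342]
force: [-4.4, 1.5, 9.9]
width: 24.2
time_s: 17.5
position: [549.1, -236.2, 65.2]
tcp_rot: [3.14, -0.001, 0.342]
force: [-4.2, 2.1, 10.6]
width: 24.3
```

```bash
python3 -m creep '[{"delta_pos":[-0.6,0.1,1],"angular":[0,0,0]},{"delta_pos":[0,0,1],"angular":[0,0,0]},{"delta_pos":[0,0,0],"angular":[0,0,0]},{"delta_pos":[0,0,0],"angular":[0,0,0]}]'
python3 -m creep '[{"delta_pos":[0,0,1],"angular":[0,0,0]},{"delta_pos":[0,0,1],"angular":[0,0,0]},{"delta_pos":[0,0,0],"angular":[0,0,0]},{"delta_pos":[0,0,0],"angular":[0,0,0]}]'
```

```text
time_s: 17.9
position: [549.0, -236.3, 63.6]
tcp_rot: [3.14, -0.002, 0.342]
force: [-4.5, 2.5, 12.2]
width: 24.4
time_s: 18.3
position: [549.1, -236.4, 62.0]
tcp_rot: [3.14, -0.002, 0.342]
force: [-4.5, 2.1, 15.5]
width: 24.0
```

```bash
python3 -m creep '[{"delta_pos":[0,0,1],"angular":[0,0,0]},{"delta_pos":[0,0,1],"angular":[0,0,0]},{"delta_pos":[0,0,0],"angular":[0,0,0]},{"delta_pos":[0,0,0],"angular":[0,0,0]}]'
python3 -m creep '[{"delta_pos":[0,0,1],"angular":[0,0,0]},{"delta_pos":[0,0,1],"angular":[0,0,0]},{"delta_pos":[0,0,0],"angular":[0,0,0]},{"delta_pos":[0,0,0],"angular":[0,0,0]}]'
```

```text
time_s: 18.7
position: [549.0, -236.4, 59.4]
tcp_rot: [3.14, -0.002, 0.342]
force: [-4.5, 2.0, 10.4]
width: 24.5
time_s: 19.1
position: [548.9, -236.4, 57.2]
tcp_rot: [3.14, -0.002, 0.342]
force: [-3.2, 2.6, 9.3]
width: 24.2
```

```bash
python3 -m creep '[{"delta_pos":[0,0,1],"angular":[0,0,0]},{"delta_pos":[0,0,1],"angular":[0,0,0]},{"delta_pos":[0,0,0],"angular":[0,0,0]},{"delta_pos":[0,0,0],"angular":[0,0,0]}]'
python3 -m creep '[{"delta_pos":[0,0,1],"angular":[0,0,0]},{"delta_pos":[0,0,1],"angular":[0,0,0]},{"delta_pos":[0,0,0],"angular":[0,0,0]},{"delta_pos":[0,0,0],"angular":[0,0,0]}]'
```

```text
time_s: 19.5
position: [548.9, -236.4, 55.3]
tcp_rot: [3.14, -0.002, 0.342]
force: [-3.5, 1.5, 9.9]
width: 24.1
time_s: 19.9
position: [548.9, -236.5, 53.7]
tcp_rot: [3.14, -0.002, 0.342]
force: [-3.9, 1.9, 13.2]
width: 24.0
```

```bash
python3 -m creep '[{"delta_pos":[0,0,1],"angular":[0,0,0]},{"delta_pos":[0,0,1],"angular":[0,0,0]},{"delta_pos":[0,0,0],"angular":[0,0,0]},{"delta_pos":[0,0,0],"angular":[0,0,0]}]'
```

```text
time_s: 20.3
position: [549.0, -236.5, 52.0]
tcp_rot: [3.14, -0.002, 0.342]
force: [-5.0, 2.1, 16.3]
width: 24.3
```

```bash
python3 -m creep '[{"delta_pos":[0,0,1],"angular":[0,0,0]},{"delta_pos":[0,0,1],"angular":[0,0,0]},{"delta_pos":[0,0,0],"angular":[0,0,0]},{"delta_pos":[0,0,0],"angular":[0,0,0]}]'
```

```text
time_s: 20.7
position: [549.0, -236.5, 50.4]
tcp_rot: [3.14, -0.002, 0.342]
force: [-6.0, 2.8, 18.9]
width: 24.2
```

```bash
python3 -m creep '[{"delta_pos":[0,0,1],"angular":[0,0,0]},{"delta_pos":[0,0,1],"angular":[0,0,0]},{"delta_pos":[0,0,0],"angular":[0,0,0]},{"delta_pos":[0,0,0],"angular":[0,0,0]},{"delta_pos":[0,0,0],"angular":[0,0,0]}]'
```

```text
time_s: 21.2
position: [549.0, -236.5, 48.8]
tcp_rot: [3.14, -0.002, 0.342]
force: [-5.8, 3.8, 20.6]
width: 24.2
```

```bash
python3 -m creep '[{"delta_pos":[0,0,1],"angular":[0,0,0]},{"delta_pos":[0,0,0.8],"angular":[0,0,0]},{"delta_pos":[0,0,0],"angular":[0,0,0]},{"delta_pos":[0,0,0],"angular":[0,0,0]},{"delta_pos":[0,0,0],"angular":[0,0,0]}]'
```

```text
time_s: 21.7
position: [549.0, -236.5, 47.3]
tcp_rot: [3.139, -0.002, 0.342]
force: [-7.9, 2.7, 23.4]
width: 24.1
```

```bash
python3 -m creep '[{"delta_pos":[0,0,-2],"angular":[0,0,0]},{"delta_pos":[0,0,-3],"angular":[0,0,0]},{"delta_pos":[0,0,-4],"angular":[0,0,0]},{"delta_pos":[0,0,-3],"angular":[0,0,0]},{"delta_pos":[0,0,0],"angular":[0,0,0]}]'
python3 -m creep '[{"delta_pos":[0,0,-2],"angular":[0,0,0]},{"delta_pos":[0,0,-1],"angular":[0,0,0]},{"delta_pos":[0,0,0],"angular":[0,0,0]},{"delta_pos":[0,0,0],"angular":[0,0,0]},{"delta_pos":[0,0,0],"angular":[0,0,0]}]'
```

```text
time_s: 22.2
position: [548.9, -236.5, 57.6]
tcp_rot: [3.14, -0.002, 0.342]
force: [-2.2, 1.1, 7.8]
width: 23.9
time_s: 22.7
position: [548.8, -236.4, 59.5]
tcp_rot: [3.141, -0.001, 0.342]
force: [1.5, 1.0, 5.4]
width: 24.3
```

```bash
python3 -m creep '[{"delta_pos":[0,0,-1],"angular":[0,0,0]},{"delta_pos":[0,0,-1],"angular":[0,0,0]},{"delta_pos":[0,0,-0.5],"angular":[0,0,0]},{"delta_pos":[0,0,0],"angular":[0,0,0]},{"delta_pos":[0,0,0],"angular":[0,0,0]}]'
```

```text
time_s: 23.2
position: [548.7, -236.5, 61.8]
tcp_rot: [3.141, -0.001, 0.342]
force: [4.0, 0.8, 0.8]
width: 24.0
```

```bash
python3 -m creep '[{"delta_pos":[0.7,0,0],"angular":[0,0,0]},{"delta_pos":[0,0,0],"angular":[0,0,0]},{"delta_pos":[0,0,0],"angular":[0,0,0]}]'
python3 -m creep '[{"delta_pos":[0,0,0],"angular":[0,0,0]},{"delta_pos":[0,0,0],"angular":[0,0,0]},{"delta_pos":[0,0,0],"angular":[0,0,0]},{"delta_pos":[0,0,0],"angular":[0,0,0]}]' 60
python3 -m creep '[{"delta_pos":[0,0,-5],"angular":[0,0,0]},{"delta_pos":[0,0,-15],"angular":[0,0,0]},{"delta_pos":[0,0,-30],"angular":[0,0,0]},{"delta_pos":[0,0,-40],"angular":[0,0,0]},{"delta_pos":[0,0,-30],"angular":[0,0,0]}]'
python3 -m creep '[{"delta_pos":[-15,0,-20],"angular":[0,0,0]},{"delta_pos":[-25,0,0],"angular":[0,0,0]},{"delta_pos":[-15,0,0],"angular":[0,0,0]},{"delta_pos":[0,0,0],"angular":[0,0,0]},{"delta_pos":[0,0,0],"angular":[0,0,0]}]'
python3 - <<'E'
from h import *;from cell import bot,grab_frame;import pickle
s=bot.state();o=[];print(s["position"],s["force"])
for n in("scene","wrist"):
    f=grab_frame(n);pickle.dump((s,f),open(n+"8.pkl","wb"));im=f["image"][:,:,::-1]
    u,v=np.round(proj(f,[549.7,-236.2,95])).astype(int);v=max(v,35);print(n,u,v,"top pred home",proj(f,[549.7,-236.2,114]))
    o.append(cv2.resize(im[v-35:v+35,u-40:u+40],(400,350),interpolation=cv2.INTER_CUBIC))
cv2.imwrite("pics/c8.png",cv2.convertScaleAbs(np.hstack(o),alpha=1.3))
E
```

```text
time_s: 23.5
position: [548.7, -236.4, 61.8]
tcp_rot: [3.141, 0.0, 0.342]
force: [3.0, -2.2, 1.0]
width: 24.1
time_s: 23.9
position: [548.5, -235.9, 61.6]
tcp_rot: [-3.141, 0.001, 0.342]
force: [-0.3, -0.6, -0.5]
width: 60.2
time_s: 24.4
position: [549.1, -236.3, 184.5]
tcp_rot: [3.14, -0.001, 0.342]
force: [1.0, -0.5, 0.9]
width: 60.0
time_s: 24.9
position: [497.3, -254.6, 202.3]
tcp_rot: [3.141, -0.001, 0.341]
force: [0.5, 0.1, 1.1]
width: 60.0
[ 497.2549965  -254.62853857  202.25504348] [0.4679076  0.14962955 1.07263959]
scene 128 175 top pred home [126.4230284  169.40540823]
wrist 250 119 top pred home [250.27356246 120.08381589]
```

View pics/c8.png

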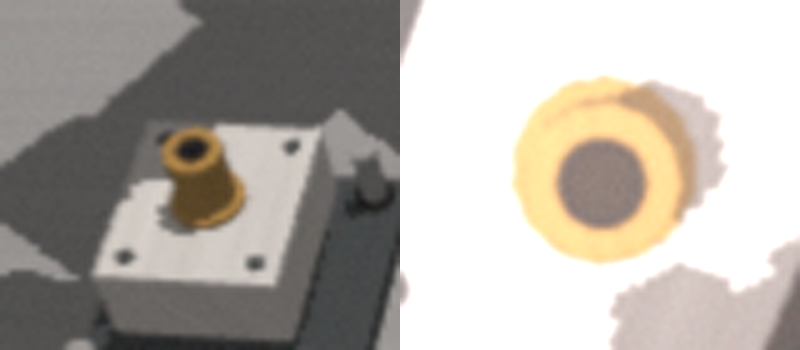

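The shoulder is seated on the block all round. The hole is at scene (126.2,169.8) and wrist (250.2,120.2); predictions for the home height were (126.4,169.4) and (250.3,120.1). The fingers are clear, so I'm handing in.

```bash
python3 -c "
from cell import job;print(job.sign_off())"
```

```text
the job is handed in; nothing more can be done
None
```

The bushing is in the block's bore with its shoulder down on the top face, and the job was handed in at about 25 s. I pressed in small steps: the load peaked at about 17 N passing the balls, then dropped. After the shoulder bottomed I took it to about 25 N, eased back to about 2.5 N, opened the fingers and backed off.

**Last checks:**
- **Seating:** the bushing's top hole lies within 0.5 px, roughly 1 mm, of where a fully home, upright bushing should appear in the scene and wrist pictures. Estimated shoulder height matched the block top to within 0.5 mm, both under load and while easing off. The cameras alone could not confirm the 1.5 mm limit.
- **Release:** the wrist force was back to noise, about 1 N, with the arm clear of the block.
- **Bystanders:** the sleeve had not visibly moved after my failed first grasp, my last look at it. I did not re-measure the sleeve, bottle or jar at the end. The arm went nowhere near the bottle or jar.

**What failed or disagreed:**
- **First grasp:** it missed. The real fingertips are about 27 mm short of the reported tool point, so they closed on top of the bushing with 10 N and tilted it briefly. It stood back up about 1 mm from where it was, and I corrected for the offset.
- **Grip width:** it read about 24 mm on the 26 mm grip, but the hold was firm.
- **Side force:** the bore wall pushed back sideways with 3–8 N during pressing, from a small centring error.

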